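# Prop open the lid of a tool chest

## Task

The lid of the red steel tool chest is leaning back on its hinges. Swing the prop rod with the yellow grip up out of its clip inside the chest, then bring the lid forward onto it so that the roller at the rod's tip sits at the closed end of the slot inside the lid and the rod alone holds the lid open. Do not let the lid fall shut, and do not knock over the black grease cartridge.

Things in the scene. Friction and masses are not known exactly. Their poses are not given: they have to be found in the camera images.
- prop_rod (a joint): Prop rod inside the red chest, hinged at its near end in a fork on the chest's front wall, near the right-hand side. Angle in rad: 0 = lying level in its clip, pointing to the lid's hinge; grows as the tip swings up (limit 1.4); about 0.82 when seated. The pivot is slightly stiff (0.03 N m): the rod stays where it is left.
- lid (a joint): Chest lid, hinged along the chest's rear rim. Angle in rad: 0 = leaning back on its stop (start), 0.28 = upright, 1.85 = shut; grows as the lid comes forward. Free hinge: short of upright it falls back on its stop; past upright it falls forward until the raised rod catches it (0.77 when seated), or else shut.
- prop_grip (a point): Centre of the rod's yellow grip sleeve, 12 mm diameter, 44 mm long, 90 mm from the pivot. Axes turn with the rod: x along it to the tip, y along the pivot axis (left), z up when level. At the start 72 mm above the bench, 13 mm below the chest's rim, chest floor 68 mm below; 60 mm free to each side. The open clip is 50 mm farther towards the tip; the rod lifts out freely.
- prop_tip (a point): Centre of the 12 mm freely turning black roller on the rod's tip, 168 mm from the pivot, 78 mm from prop_grip. Same axes as prop_grip.
- slot_end (a point): Roller's centre when seated, at the closed end of the slot: a steel channel inside the lid, 16 mm wide, from here 47 mm towards the hinge, where it is open. Leave the rod at 0.5 to 0.75 rad before the lid comes down: the roller meets the channel and the lid's weight slides it up to the end. Past 0.87 rad it misses. Axes turn with the lid: x to the hinge, y along it (left), z out of its outer face.
- lid_edge (a point): Middle of the lid's free edge, half-way through its 8 mm plate; lid 238 mm from hinge to this edge, 268 mm wide. Same axes as slot_end; z points out of the outer (rear) face. At the start about 0.31 m above the bench, with 70 mm free behind it. It can be pushed from behind or pinched over the edge.
- cartridge_mid (a point): Middle of the black grease cartridge, 56 mm diameter and 234 mm tall, standing upleft on the bench to the left of the chest; z is its axis. A bystander.
Things that resemble listed ones, but are neither listed nor needed, are in the scene too. Leave any orange, purple or turquoise look-alike of the part that bears cartridge_mid alone.

How it is judged:
By the outcome, as a careful person would: the job done as asked, in the order asked, and still so for the second after the job is handed in, with the robot touching nothing.
It also fails if it takes over 48 s, if anything falls off the work surface, if the arm or the gripper's body presses on something with over 40 N, if the wrist force passes 120 N, or if a joint passes its speed limit or range.

## Robot

A 6-joint arm with a two-finger parallel gripper is mounted at the origin on a cart in front of the work surface, level with it; the furniture and walls round the work are solid. World frame = base frame: x ahead of the robot, y to its left, z up, the work surface at z = 0. Lengths are in m, angles in rad, forces in N, time in s.
With the tool pointing down it reaches from about 0.225 to 0.875 m from the base axis. Payload 3.4 kg.
Tool frame: the origin (TCP) lies between the finger pads; the fingertips stand 25 mm ahead of it and the grasp point (between the pads) lies 6 mm ahead of it (manip.tips_ahead is the distance from the TCP to the fingertips, in m); z points along the fingers, x is the direction in which the jaws open and shut, and the axes are right-handed (so a half turn about z gives the same grasp; the last joint's range is limited). The gripper opens to 85 mm and grips with 20 to 120 N. Pads are 22 mm wide; open, the fingers measure 114 mm over their backs; the gripper's body (76 mm by 85 mm) begins 54 mm behind the grasp point. The pads swing forward as they close: fully open they stand 13 mm farther back than shut.
Start: joints at [1.034, 0.276, 1.505, -0, 1.361, -0.121], TCP at [0.232, 0.526, 0.256] pointing down, gripper open.
Joint ranges: [-2.89, 2.89], [-0.75, 2.08], [0.22, 2.7], [-1.18, 4.32], [0.11, 2.71], [-2.7, 2.7]. Speed limits (rad/s): [2.57, 2.57, 3.14, 3.14, 3.14, 3.14].

## Interface

Orientations are given as a unit quaternion [w, x, y, z].
In Python, from rig import manip gives the robot as it stands. The module is installed in compiled form; this text tells all that it offers.
- The arm moves only by the tool send_rows, never from a script. Its argument "plan" is a list of rows, each an object with "linear": the shift along the tool's x, y, z in m, a list of three; "delta_rot": the turn, a rotation vector about the tool's x, y, z in degrees, a list of three; "fingers": the finger opening in m, from 0 to 0.0854. A call has 1 to 12 rows; each row shifts and turns the pose as measured when the row begins, along the tool's axes as they then stand; what a row does not reach is not made up. A row lasts 1/12 s, in which the tool goes at most 41.7 mm and 7.16 degrees, less where a joint would pass 70% of its speed; a pose out of reach is approached as far as the arm can. A call with a gripper value outside its range is refused whole. The fingers move at their own pace and stop on an object; "force" is the grip in N (left out, the last holds). Time passes only in rows, so rows that do not move let the fingers close. It gives the time, the measured TCP pose, the force and the opening at its end, in the units of the state.
- manip.get_state(): the state, without advancing time (a new reading comes with each control period).
- manip.get_image(name): name is "scene" or "top" or "wrist"; returns the picture (420x560x3 uint8, red, green, blue); there is no depth.
- manip.camera_info(name): a dict with "K" (3x3 intrinsics, pixels), "rvec" (rotation vector, rad) and "tvec" (3), from world to camera coordinates, as OpenCV has them. Camera axes: x right, y down, z forward; pixel columns grow to the right and rows downward; lengths in m; the calibration is good to about 2 mm. A picture is of the moment at which its call begins: read the wrist's pose just before it. camera_info takes no time and is no camera call; for the wrist camera it gives the pose at the moment of the call.
- manip.sign_off(): hands the job in, once; it reports no verdict.
Trained networks look in the newest picture that a camera, given by its name, has taken for a name from the list of things; names that differ only in an ending like _2 or _b are one class to them, and where a whole thing is asked for, a point or a joint stands for the part that bears it (a point fixed in the world has none). Each returns a list of dicts, best first, with "p" (0 to 1); they miss things now and then, are a little off and sometimes report something else, mostly with a low value. They report only what shows in the picture. A call takes as long as a camera call. They do not tell look-alikes from the thing itself.
- manip.find_in(thing, camera): "extent" ([left, top, right, bottom] in pixels, round what is visible of it).
- manip.masks_of(thing, camera): "pixels" (420x560 bool, what is visible of it) and "extent" ([left, top, right, bottom] in pixels, round what is visible of it).
The state is a dict: "clock": time; "qpos": joint angles; "qd": joint speeds; "effort": joint torques, N m; "position": TCP position; "ee_rot": TCP orientation; "contact_force": force on the tool from outside, world axes, zero at the start; "moment": the same for the moment, N m; "width": finger opening in m.
Only numpy, scipy, OpenCV 4.12 (cv2) and the standard library are available. Lean on these libraries where they do the work, as an engineer would, in place of code of your own. Each camera call takes 0.05 s, during which the arm holds its last target. There are 200 camera calls.

## Working session

There is one attempt and no reset: what is moved stays moved. The work goes in short steps, Python scripts to look and compute and a tool call to move; the robot and the scene stay as the last step left them, time stands still between calls to the robot, and variables do not carry over. Pictures are saved under pics/ and viewed, about 8 in all and at most 12, crops included, and the job is handed in when it is done.

Besides the shell and the picture viewer there is one more tool, called as name(argument=value, ...) on one line, values as JSON. send_rows: Moves the arm, as the interface text tells. Its arguments: {"type":"object","properties":{"plan":{"type":"array","items":{"type":"object","properties":{"linear":{"type":"array","items":{"type":"number"}},"delta_rot":{"type":"array","items":{"type":"number"}},"fingers":{"type":"number"}}}},"force":{"type":"number"}},"required":["plan"]}

```bash
mkdir -p pics; cat > h.py <<'E'
import numpy as np, cv2
from rig import manip
from scipy.spatial.transform import Rotation as R
def cam(n):
    c=manip.camera_info(n); return np.array(c["K"],float),R.from_rotvec(np.ravel(c["rvec"])).as_matrix(),np.ravel(c["tvec"])
def ray(n,px,c=None):
    K,Rm,t=c or cam(n); d=Rm.T@np.linalg.inv(K)@np.array([px[0],px[1],1.]); return -Rm.T@t,d/np.linalg.norm(d)
def proj(n,P,c=None):
    K,Rm,t=c or cam(n); q=K@(Rm@np.asarray(P,float)+t); return q[:2]/q[2]
def tri(rays):
    A=0;b=0
    for o,d in rays:
        M=np.eye(3)-np.outer(d,d);A=A+M;b=b+M@o
    X=np.linalg.solve(A,b); return X,[float(np.linalg.norm((np.eye(3)-np.outer(d,d))@(X-o))) for o,d in rays]
def save(n,f):
    im=manip.get_image(n); cv2.imwrite("pics/"+f,cv2.cvtColor(im,cv2.COLOR_RGB2BGR)); return im
def tcp():
    s=manip.get_state();q=s["ee_rot"];return np.array(s["position"]),R.from_quat([q[1],q[2],q[3],q[0]]).as_matrix()
E
python3 - <<'E'
from h import *
a=save("scene","s0.png");b=save("top","t0.png")
cv2.imwrite("pics/st0.png",cv2.cvtColor(np.vstack([a,b]),cv2.COLOR_RGB2BGR))
for c in("scene","top"):
    K,Rm,t=cam(c);print(c,-Rm.T@t,Rm[2],K[0,0])
    for n in("prop_rod","lid","prop_grip","prop_tip","slot_end","lid_edge","cartridge_mid"):
        print(c,n,[(np.round(r["extent"]).tolist(),round(r["p"],2)) for r in manip.find_in(n,c)[:3]])
print(manip.get_state())
E
```

```text
scene [0.81207983 1.1926111  0.77748219] [-0.24215468 -0.83633029 -0.49184626] 411.2404380912707
scene prop_rod [([245.0, 209.0, 294.0, 218.0], 0.5), ([215.0, 145.0, 251.0, 236.0], 0.32)]
scene lid [([217.0, 144.0, 254.0, 237.0], 0.56)]
scene prop_grip []
scene prop_tip []
scene slot_end [([218.0, 151.0, 253.0, 235.0], 0.7)]
scene lid_edge [([216.0, 144.0, 249.0, 231.0], 0.72)]
scene cartridge_mid [([278.0, 232.0, 304.0, 317.0], 0.93), ([275.0, 213.0, 298.0, 258.0], 0.9), ([236.0, 235.0, 258.0, 326.0], 0.88)]
top [0.34219432 0.1127497  1.23257375] [ 0.18401261  0.08363003 -0.97935968] 407.6794510590991
top prop_rod [([332.0, 225.0, 362.0, 285.0], 0.53)]
top lid [([302.0, 149.0, 420.0, 232.0], 0.75)]
top prop_grip [([337.0, 226.0, 363.0, 287.0], 0.59)]
top prop_tip [([336.0, 227.0, 363.0, 285.0], 0.51)]
top slot_end [([305.0, 148.0, 416.0, 232.0], 0.59)]
top lid_edge [([302.0, 146.0, 422.0, 232.0], 0.79)]
top cartridge_mid [([172.0, 154.0, 208.0, 193.0], 0.89), ([187.0, 120.0, 223.0, 160.0], 0.79), ([206.0, 162.0, 240.0, 200.0], 0.71)]
{'clock': 0.8, 'qpos': array([ 1.03398036e+00,  2.75888219e-01,  1.50489011e+00,  2.54556068e-05,
        1.36070606e+00, -1.21020376e-01]), 'qd': array([-0.00094585,  0.00060152, -0.00012759,  0.00075756, -0.00094091,
       -0.00065946]), 'effort': array([ 1.03414725e-04, -4.16597772e+01, -2.46081680e+01, -4.41228622e-04,
        5.70433565e-05,  9.78680134e-06]), 'position': array([0.23227756, 0.52603225, 0.25633869]), 'ee_rot': array([-3.50359847e-05,  8.37831342e-01,  5.45929152e-01,  4.31055483e-05]), 'contact_force': array([-0.12303533,  0.22474924, -0.56488071]), 'moment': array([0.00146382, 0.00577877, 0.02785407]), 'width': 0.08537694718400912}
```

View pics/s0.png

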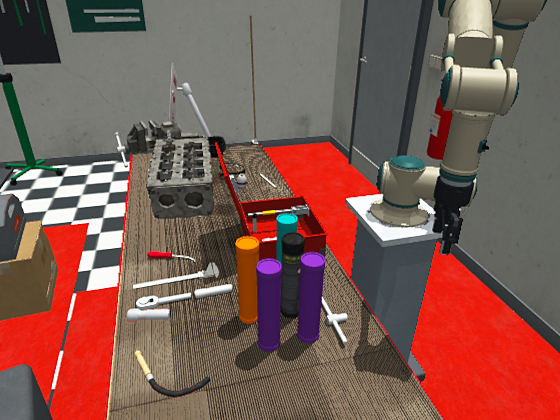

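View pics/t0.png

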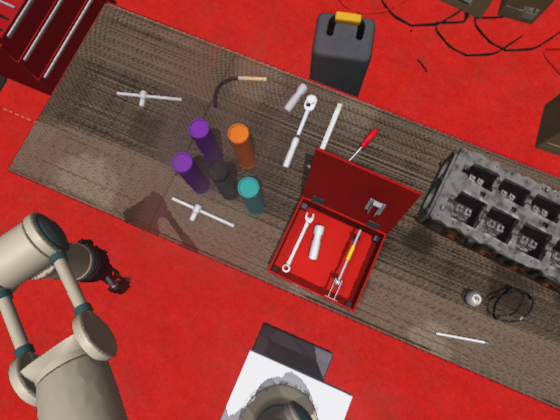

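The scene view shows the chest at about (275,225), with the rod and yellow grip near (268,212). In the top view the chest is at (330,255), with the fork at (335,290), the grip at (350,253) and the lid leaning back from (302..420,150..232). The cartridges stand at (170..260,120..200).

```bash
python3 - <<'E'
from h import *
t=cv2.imread("pics/t0.png");s=cv2.imread("pics/s0.png")
A=cv2.resize(t[140:315,255:430],(600,600),interpolation=cv2.INTER_CUBIC)
cv2.imwrite("pics/tc.png",A)
cv2.imwrite("pics/sc.png",cv2.resize(s[135:265,205:335],(600,600),interpolation=cv2.INTER_CUBIC))
# yellow segmentation
for n,im,(x0,y0,x1,y1) in(("top",t,(320,220,375,300)),("scene",s,(235,195,300,230))):
    h=cv2.cvtColor(im,cv2.COLOR_BGR2HSV)[y0:y1,x0:x1]
    m=(h[...,0]>18)&(h[...,0]<35)&(h[...,1]>130)&(h[...,2]>100)
    ys,xs=np.nonzero(m);print(n,m.sum(),xs.mean()+x0,ys.mean()+y0,(xs.min()+x0,ys.min()+y0,xs.max()+x0,ys.max()+y0))
def pl(px,z):
    o,d=ray("top",px);return o+d*(z-o[2])/d[2]
for px,z in(((350,253),.072),((336,288),.072),((358,232),.072),((220,175),.234)):print(px,pl(px,z))
E
```

```text
top 53 349.811320754717 252.41509433962264 (np.int64(346), np.int64(245), np.int64(354), np.int64(259))
scene 49 268.36734693877554 212.0 (np.int64(262), np.int64(210), np.int64(274), np.int64(214))
(350, 253) [ 0.5117843  -0.00084062  0.072     ]
(336, 288) [ 0.40547071 -0.00042585  0.072     ]
(358, 232) [ 5.76891484e-01 -4.06541434e-05  7.20000000e-02]
(220, 175) [0.54337467 0.39162144 0.234     ]
```

View pics/tc.png

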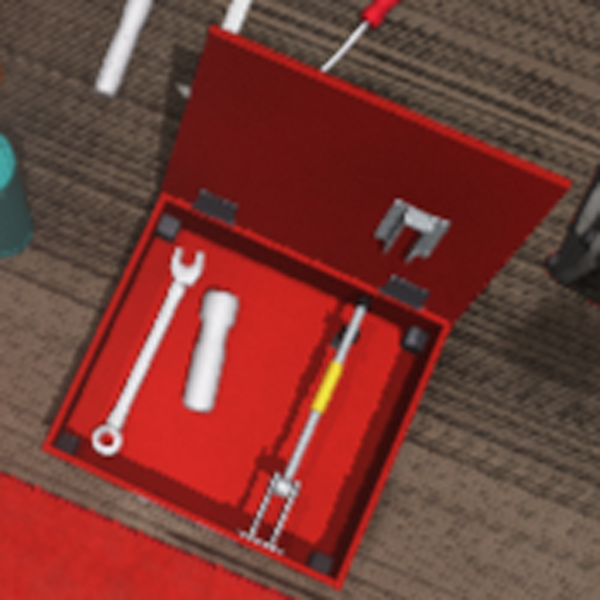

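View pics/sc.png

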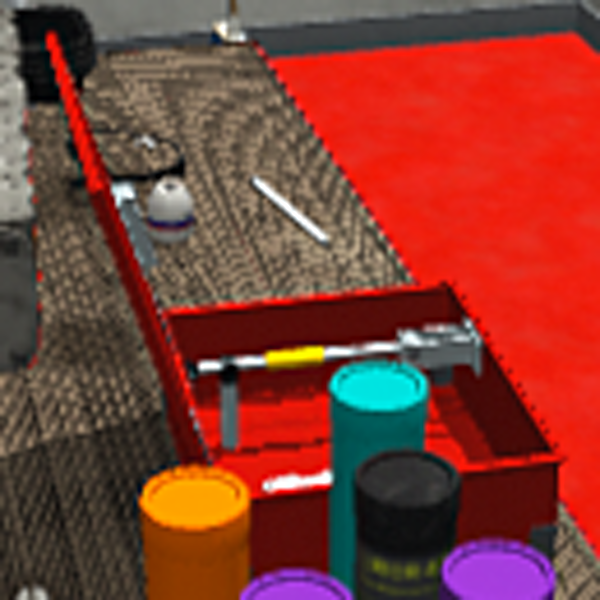

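Top crop (3.43×, offset 255,140): rod pivot (285,484), grip (328,387), tip (361,300), slot channel near (412,225), lid free corners (212,28) and (570,184), rim corners (163,197), (445,325), (48,450), (340,585). The scene crop agrees, with the grip at (295,357) and the tip at (195,369).

```bash
cat > m.py <<'E'
from h import *
ct=cam("top");cs=cam("scene")
T=lambda p:(255+p[0]/3.4286,140+p[1]/3.4286)
S=lambda p:(205+p[0]/4.615,135+p[1]/4.615)
def pl(px,z):
    o,d=ray("top",px,ct);return o+d*(z-o[2])/d[2]
E
python3 - <<'E'
from m import *
for n,a,b in(("grip",(328,387),(295,357)),("tip",(361,300),(195,369)),("pivot",(285,484),(405,345)),("rimFR",(340,585),(445,287)),("rimFL",(48,450),(555,460))):
    print(n,tri([ray("top",T(a),ct),ray("scene",S(b),cs)]))
print("gripc",tri([ray("top",(349.8,252.4),ct),ray("scene",(268.4,212),cs)]))
for n,p,z in(("rimBL",(163,197),.085),("rimBR",(445,325),.085),("rimFL",(48,450),.085),("rimFR",(340,585),.085),("lidL",(212,28),.31),("lidR",(570,184),.31),("piv",(285,484),.072),("tip",(361,300),.072),("channelT",(425,215),.2)):
    print(n,np.round(pl(T(p),z),4))
E
```

```text
grip (array([ 0.51092643, -0.00186126,  0.0691321 ]), [0.002473920268397587, 0.0024739202683977234])
tip (array([ 5.88417727e-01, -2.95079072e-04,  7.11036194e-02]), [0.0035466021137792853, 0.0035466021137792337])
pivot (array([0.42440467, 0.00119725, 0.06880761]), [0.0011809141398395127, 0.0011809141398394748])
rimFR (array([ 0.36828785, -0.06886884,  0.07524194]), [0.0002490474928119873, 0.0002490474928119583])
rimFL (array([0.37464014, 0.19000835, 0.07569601]), [0.00024812348136174197, 0.0002481234813618166])
gripc (array([0.51208489, 0.00068656, 0.07182962]), [0.0011440060387061892, 0.0011440060387062306])
rimBL [0.6056 0.1849 0.085 ]
rimBR [ 0.5965 -0.0715  0.085 ]
rimFL [0.3742 0.1895 0.085 ]
rimFR [ 0.3678 -0.0672  0.085 ]
lidL [0.6786 0.1859 0.31  ]
lidR [ 0.6703 -0.0797  0.31  ]
piv [0.4253 0.0011 0.072 ]
tip [ 0.5917 -0.0014  0.072 ]
channelT [ 0.6438 -0.0099  0.2   ]
```

```bash
cat >> h.py <<'E'
def rows(wps,fingers,n):
    """wps: list of (pos, R) ; n rows per segment; prints tool-frame rows"""
    p,Rm=tcp();out=[]
    for (P,Q),k in zip(wps,n):
        P=np.asarray(P,float); rv=R.from_matrix(Rm.T@Q).as_rotvec()
        for i in range(k):
            Ra=Rm@R.from_rotvec(rv*i/k).as_matrix()
            out.append((Ra.T@((P-p)/k),np.degrees(rv/k)))
        p,Rm=P,Q
    for l,r in out: print('{"linear":[%.4f,%.4f,%.4f],"delta_rot":[%.2f,%.2f,%.2f],"fingers":%g},'%(*l,*r,fingers))
def pose(pitch,yaw=-0.009):
    """tool down, jaws along chest y; pitch>0 leans tool z forward(+x)"""
    f=np.array([np.cos(yaw),np.sin(yaw),0]);l=np.array([-np.sin(yaw),np.cos(yaw),0]);u=np.array([0,0,1.])
    z=np.sin(pitch)*f-np.cos(pitch)*u; x=l; return np.c_[x,np.cross(z,x),z]
E
python3 - <<'E'
from h import *
rows([((.27,.42,.33),pose(0)),((.36,.15,.33),pose(0))],.045,[4,8])
E
```

```text
{"linear":[-0.0204,0.0193,-0.0184],"delta_rot":[0.00,-0.00,-5.83],"fingers":0.045},
{"linear":[-0.0223,0.0172,-0.0184],"delta_rot":[0.00,-0.00,-5.83],"fingers":0.045},
{"linear":[-0.0239,0.0148,-0.0184],"delta_rot":[0.00,-0.00,-5.83],"fingers":0.045},
{"linear":[-0.0253,0.0123,-0.0184],"delta_rot":[0.00,-0.00,-5.83],"fingers":0.045},
{"linear":[-0.0336,0.0116,0.0000],"delta_rot":[0.00,0.00,0.00],"fingers":0.045},
{"linear":[-0.0336,0.0116,0.0000],"delta_rot":[0.00,0.00,0.00],"fingers":0.045},
{"linear":[-0.0336,0.0116,0.0000],"delta_rot":[0.00,0.00,0.00],"fingers":0.045},
{"linear":[-0.0336,0.0116,0.0000],"delta_rot":[0.00,0.00,0.00],"fingers":0.045},
{"linear":[-0.0336,0.0116,0.0000],"delta_rot":[0.00,0.00,0.00],"fingers":0.045},
{"linear":[-0.0336,0.0116,0.0000],"delta_rot":[0.00,0.00,0.00],"fingers":0.045},
{"linear":[-0.0336,0.0116,0.0000],"delta_rot":[0.00,0.00,0.00],"fingers":0.045},
{"linear":[-0.0336,0.0116,0.0000],"delta_rot":[0.00,0.00,0.00],"fingers":0.045},
```

send_rows(plan=[{"linear": [-0.02,0.019,-0.018],"delta_rot": [0,0,-5.8],"fingers": 0.045},{"linear": [-0.022,0.017,-0.018],"delta_rot": [0,0,-5.8],"fingers": 0.045},{"linear": [-0.024,0.015,-0.018],"delta_rot": [0,0,-5.8],"fingers": 0.045},{"linear": [-0.025,0.012,-0.018],"delta_rot": [0,0,-5.8],"fingers": 0.045},{"linear": [-0.034,0.012,0],"delta_rot": [0,0,0],"fingers": 0.045},{"linear": [-0.034,0.012,0],"delta_rot": [0,0,0],"fingers": 0.045},{"linear": [-0.034,0.012,0],"delta_rot": [0,0,0],"fingers": 0.045},{"linear": [-0.034,0.012,0],"delta_rot": [0,0,0],"fingers": 0.045},{"linear": [-0.034,0.012,0],"delta_rot": [0,0,0],"fingers": 0.045},{"linear": [-0.034,0.012,0],"delta_rot": [0,0,0],"fingers": 0.045},{"linear": [-0.034,0.012,0],"delta_rot": [0,0,0],"fingers": 0.045},{"linear": [-0.034,0.012,0],"delta_rot": [0,0,0],"fingers": 0.045}], force=20)

```text
clock: 1.8
position: [0.3731, 0.142, 0.3316]
ee_rot: [0.001, 0.698, 0.716, 0.004]
contact_force: [0.6, 0.5, 0.2]
width: 0.0448
```

```bash
cat >> h.py <<'E'
def yellow(im,box=None):
    h=cv2.cvtColor(im,cv2.COLOR_RGB2HSV);m=(h[...,0]>18)&(h[...,0]<35)&(h[...,1]>130)&(h[...,2]>80)
    n,lab,st,c=cv2.connectedComponentsWithStats(m.astype(np.uint8))
    return sorted([(int(st[i,4]),c[i].round(1).tolist(),st[i,:4].tolist()) for i in range(1,n)],reverse=True)[:3]
E
python3 - <<'E'
from h import *
p,Q=tcp();c=cam("wrist");im=save("wrist","w1.png");print(p,Q.round(3).tolist(),manip.get_state()["clock"])
y=yellow(im);print(y); np.savez("v1.npz",K=c[0],R=c[1],t=c[2])
print(proj("wrist",(.512,0,.072),c), "tip",proj("wrist",(.5917,-.0014,.072),c))
rows([((.47,0.0,.30),pose(0)),((.511,0.0,.20),pose(0))],.045,[6,4])
E
```

```text
[0.37309549 0.14202416 0.33164614] [[-0.025, 1.0, 0.007], [1.0, 0.025, 0.004], [0.004, 0.007, -1.0]] 1.85
[(275, [170.6, 280.2], [166, 265, 10, 33])]
[169.81621523 279.33913384] tip [172.77467224 331.99524963]
{"linear":[-0.0228,0.0152,0.0055],"delta_rot":[0.09,0.04,0.26],"fingers":0.045},
{"linear":[-0.0228,0.0153,0.0055],"delta_rot":[0.09,0.04,0.26],"fingers":0.045},
{"linear":[-0.0227,0.0154,0.0054],"delta_rot":[0.09,0.04,0.26],"fingers":0.045},
{"linear":[-0.0226,0.0156,0.0054],"delta_rot":[0.09,0.04,0.26],"fingers":0.045},
{"linear":[-0.0226,0.0157,0.0053],"delta_rot":[0.09,0.04,0.26],"fingers":0.045},
{"linear":[-0.0225,0.0158,0.0053],"delta_rot":[0.09,0.04,0.26],"fingers":0.045},
{"linear":[0.0001,0.0102,0.0250],"delta_rot":[0.00,0.00,0.00],"fingers":0.045},
{"linear":[0.0001,0.0102,0.0250],"delta_rot":[0.00,0.00,0.00],"fingers":0.045},
{"linear":[0.0001,0.0102,0.0250],"delta_rot":[0.00,0.00,0.00],"fingers":0.045},
{"linear":[0.0001,0.0102,0.0250],"delta_rot":[0.00,0.00,0.00],"fingers":0.045},
```

send_rows(plan=[{"linear": [-0.023,0.015,0.0055],"delta_rot": [0,0,0.3],"fingers": 0.045},{"linear": [-0.023,0.015,0.0055],"delta_rot": [0,0,0.3],"fingers": 0.045},{"linear": [-0.023,0.015,0.0055],"delta_rot": [0,0,0.3],"fingers": 0.045},{"linear": [-0.023,0.016,0.0055],"delta_rot": [0,0,0.3],"fingers": 0.045},{"linear": [-0.023,0.016,0.0055],"delta_rot": [0,0,0.3],"fingers": 0.045},{"linear": [-0.023,0.016,0.0055],"delta_rot": [0,0,0.1],"fingers": 0.045},{"linear": [0,0.01,0.025],"delta_rot": [0,0,0],"fingers": 0.045},{"linear": [0,0.01,0.025],"delta_rot": [0,0,0],"fingers": 0.045},{"linear": [0,0.01,0.025],"delta_rot": [0,0,0],"fingers": 0.045},{"linear": [0,0.01,0.025],"delta_rot": [0,0,0],"fingers": 0.045}])

```text
clock: 2.68
position: [0.5212, -0.0163, 0.2046]
ee_rot: [0.013, 0.715, 0.699, 0.009]
contact_force: [-0.2, 0.2, 0.8]
width: 0.0449
```

```bash
python3 - <<'E'
from h import *
p,Q=tcp();c=cam("wrist");im=save("wrist","w2.png");print(p,Q.round(3).tolist())
y=yellow(im);print(y)
v=np.load("v1.npz");c1=(v["K"],v["R"],v["t"])
print(tri([ray("w",(170.6,280.2),c1),ray("w",y[0][1],c),ray("top",(349.8,252.4)),ray("scene",(268.4,212))]))
X,e=tri([ray("w",(170.6,280.2),c1),ray("w",y[0][1],c)]);print(X,e,proj("w",(.512,0,.072),c))
E
```

```text
[ 0.5212495  -0.01631911  0.20460365] [[0.024, 0.999, 0.031], [1.0, -0.024, -0.006], [-0.006, 0.031, -1.0]]
[(809, [305.5, 189.3], [298, 162, 16, 56])]
(array([0.51241949, 0.00118005, 0.07249131]), [0.00046350731133234857, 0.0002944442463583156, 0.0010446124563557933, 0.0014230644276276563])
[0.51246156 0.00138709 0.07329357] [5.0036598539709136e-05, 5.003659853967966e-05] [303.68609469 188.43632412]
```

View pics/w2.png

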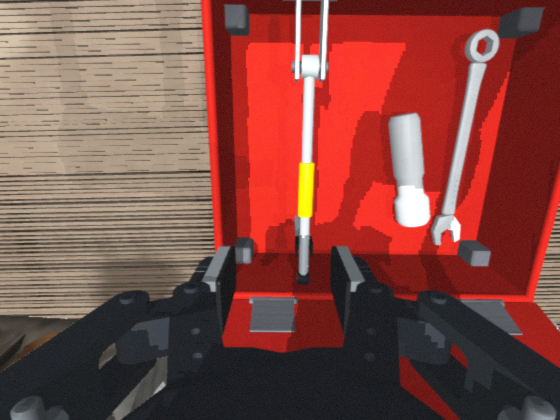

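Wrist view: grip at (305,189), pivot at (310,66), tip at (303,278), all clear. The fingers straddle a line slightly to one side of the rod, as expected from y=-0.016.

```bash
python3 - <<'E'
from h import *
c=cam("wrist")
for n,px in(("piv",(310,66)),("grip",(305.5,189.3)),("tip",(303.5,276)),("rimR",(213,150)),):
    o,d=ray("w",px,c);z=.085 if n=="rimR" else .0727;print(n,(o+d*(z-o[2])/d[2]).round(4))
rows([((.5124,.0013,.12),pose(0,-.01)),((.5124,.0013,.079),pose(0,-.01))],.045,[5,3])
E
```

```text
piv [0.4216 0.0049 0.0727]
grip [0.5099 0.0015 0.0727]
tip [ 5.849e-01 -4.000e-04  7.270e-02]
rimR [ 0.4767 -0.0651  0.085 ]
{"linear":[0.0035,-0.0021,0.0159],"delta_rot":[0.28,0.05,-0.16],"fingers":0.045},
{"linear":[0.0035,-0.0020,0.0159],"delta_rot":[0.28,0.05,-0.16],"fingers":0.045},
{"linear":[0.0035,-0.0019,0.0159],"delta_rot":[0.28,0.05,-0.16],"fingers":0.045},
{"linear":[0.0035,-0.0019,0.0159],"delta_rot":[0.28,0.05,-0.16],"fingers":0.045},
{"linear":[0.0035,-0.0018,0.0159],"delta_rot":[0.28,0.05,-0.16],"fingers":0.045},
{"linear":[0.0000,0.0000,0.0137],"delta_rot":[0.00,0.00,0.00],"fingers":0.045},
{"linear":[0.0000,0.0000,0.0137],"delta_rot":[0.00,0.00,0.00],"fingers":0.045},
{"linear":[0.0000,0.0000,0.0137],"delta_rot":[0.00,0.00,0.00],"fingers":0.045},
```

send_rows(plan=[{"linear": [0.0035,-0.002,0.016],"delta_rot": [0.3,0,0],"fingers": 0.045},{"linear": [0.0035,-0.002,0.016],"delta_rot": [0.3,0,0],"fingers": 0.045},{"linear": [0.0035,-0.002,0.016],"delta_rot": [0.3,0,0],"fingers": 0.045},{"linear": [0.0035,-0.002,0.016],"delta_rot": [0.3,0,0],"fingers": 0.045},{"linear": [0.0035,-0.002,0.016],"delta_rot": [0.2,0,0],"fingers": 0.045},{"linear": [0,0,0],"delta_rot": [0,0,0],"fingers": 0.045},{"linear": [0,0,0],"delta_rot": [0,0,0],"fingers": 0.045}])

```text
clock: 3.32
position: [0.5117, 0.0034, 0.1179]
ee_rot: [-0.0, 0.715, 0.699, -0.003]
contact_force: [0.8, 0.7, 1.3]
width: 0.0452
```

```bash
python3 - <<'E'
from h import *
p,Q=tcp();print(p,Q.round(3).tolist())
rows([((.5124,.0013,.079),pose(0,-.027))],.045,[3])
E
```

```text
[0.51167996 0.0033693  0.11791123] [[0.023, 1.0, -0.005], [1.0, -0.023, -0.004], [-0.004, -0.005, -1.0]]
{"linear":[-0.0006,0.0003,0.0130],"delta_rot":[-0.09,0.08,0.07],"fingers":0.045},
{"linear":[-0.0006,0.0003,0.0130],"delta_rot":[-0.09,0.08,0.07],"fingers":0.045},
{"linear":[-0.0007,0.0003,0.0130],"delta_rot":[-0.09,0.08,0.07],"fingers":0.045},
```

send_rows(plan=[{"linear": [-0.0006,0,0.013],"delta_rot": [0,0,0],"fingers": 0.045},{"linear": [-0.0006,0,0.013],"delta_rot": [0,0,0],"fingers": 0.045},{"linear": [-0.0006,0,0.013],"delta_rot": [0,0,0],"fingers": 0.045},{"linear": [0,0,0],"delta_rot": [0,0,0],"fingers": 0.005},{"linear": [0,0,0],"delta_rot": [0,0,0],"fingers": 0.005},{"linear": [0,0,0],"delta_rot": [0,0,0],"fingers": 0.005},{"linear": [0,0,0],"delta_rot": [0,0,0],"fingers": 0.005},{"linear": [0,0,0],"delta_rot": [0,0,0],"fingers": 0.005},{"linear": [0,0,0],"delta_rot": [0,0,0],"fingers": 0.005}], force=25)

```text
clock: 4.07
position: [0.5167, 0.0011, 0.0888]
ee_rot: [0.006, 0.715, 0.699, 0.001]
contact_force: [-1.7, -0.2, -2.1]
width: 0.011
```

```bash
python3 - <<'E'
from h import *
p,Q=tcp();s=manip.get_state();print(p,Q.round(3).tolist(),s["width"],s["contact_force"])
# arc about pivot: constant screw in tool frame. pivot rel. to tool:
piv=np.array([.4235,.004,.0727]);print("pivot in tool",Q.T@(piv-p))
N=9;th=.66
yaw=-.027
l=np.array([-np.sin(yaw),np.cos(yaw),0])
W=[]
for i in range(1,N+1):
    Rr=R.from_rotvec(-l*th*i/N).as_matrix();W.append((piv+Rr@(p-piv),Rr@Q))
rows(W,.005,[1]*N);print(W[-1])
E
```

```text
[0.51666633 0.00108381 0.08878128] [[0.023, 1.0, 0.01], [1.0, -0.023, -0.006], [-0.006, 0.01, -1.0]] 0.011047271485484358 [-1.69703267 -0.22054308 -2.08271878]
pivot in tool [ 0.00083102 -0.09336222  0.01516188]
{"linear":[-0.0000,-0.0014,-0.0068],"delta_rot":[-4.20,-0.02,0.02],"fingers":0.005},
{"linear":[-0.0000,-0.0014,-0.0068],"delta_rot":[-4.20,-0.02,0.02],"fingers":0.005},
{"linear":[-0.0000,-0.0014,-0.0068],"delta_rot":[-4.20,-0.02,0.02],"fingers":0.005},
{"linear":[-0.0000,-0.0014,-0.0068],"delta_rot":[-4.20,-0.02,0.02],"fingers":0.005},
{"linear":[-0.0000,-0.0014,-0.0068],"delta_rot":[-4.20,-0.02,0.02],"fingers":0.005},
{"linear":[-0.0000,-0.0014,-0.0068],"delta_rot":[-4.20,-0.02,0.02],"fingers":0.005},
{"linear":[-0.0000,-0.0014,-0.0068],"delta_rot":[-4.20,-0.02,0.02],"fingers":0.005},
{"linear":[-0.0000,-0.0014,-0.0068],"delta_rot":[-4.20,-0.02,0.02],"fingers":0.005},
{"linear":[-0.0000,-0.0014,-0.0068],"delta_rot":[-4.20,-0.02,0.02],"fingers":0.005},
(array([0.4872423 , 0.00187846, 0.14255338]), array([[ 0.02761825,  0.78374982,  0.62046228],
       [ 0.99959582, -0.0174687 , -0.02242843],
       [-0.0067396 ,  0.62083094, -0.78391551]]))
```

send_rows(plan=[{"linear": [0,-0.0006,-0.003],"delta_rot": [-1.85,0,0],"fingers": 0.005},{"linear": [0,-0.0012,-0.006],"delta_rot": [-3.7,0,0],"fingers": 0.005},{"linear": [0,-0.0012,-0.006],"delta_rot": [-3.7,0,0],"fingers": 0.005},{"linear": [0,-0.0012,-0.006],"delta_rot": [-3.7,0,0],"fingers": 0.005},{"linear": [0,-0.0012,-0.006],"delta_rot": [-3.7,0,0],"fingers": 0.005},{"linear": [0,-0.0012,-0.006],"delta_rot": [-3.7,0,0],"fingers": 0.005},{"linear": [0,0,0],"delta_rot": [0,0,0],"fingers": 0.005}])

```text
clock: 4.65
position: [0.5036, 0.0014, 0.1218]
ee_rot: [0.136, 0.702, 0.687, 0.129]
contact_force: [0.3, 1.6, -0.1]
width: 0.0108
```

```bash
cat > arc.py <<'E'
from h import *
import sys
th,N=float(sys.argv[1]),int(sys.argv[2])
p,Q=tcp();s=manip.get_state();print(s["clock"],p,Q.round(3).tolist(),s["width"],s["contact_force"])
piv=np.array([.4235,.004,.0727]);print("pivot in tool",Q.T@(piv-p),"pitch",np.arctan2(Q[0,2],-Q[2,2]))
for ah in(.011,.016):
    g=p+Q[:,2]*ah;print("grip",g,np.arctan2(g[2]-piv[2],g[0]-piv[0]),np.hypot(g[2]-piv[2],g[0]-piv[0]))
l=np.array([.027,1,0])
W=[]
for i in range(1,N+1):
    Rr=R.from_rotvec(-l*th*i/N).as_matrix();W.append((piv+Rr@(p-piv),Rr@Q))
rows(W,.005,[1]*N)
E
python3 arc.py .2 5
```

```text
4.65 [0.50362645 0.00143199 0.1218103 ] [[0.024, 0.929, 0.368], [1.0, -0.02, -0.015], [-0.007, 0.368, -0.93]] 0.010770424628880596 [ 0.31738849  1.58018174 -0.0563069 ]
pivot in tool [ 0.00098447 -0.09261594  0.016124  ] pitch 0.37700463504778026
grip [0.50767551 0.00126896 0.11158393] 0.43273773401126686 0.09272258407227123
grip [0.509516   0.00119485 0.10693559] 0.37879328889837205 0.09257876299677875
{"linear":[-0.0000,-0.0007,-0.0037],"delta_rot":[-2.29,-0.01,0.01],"fingers":0.005},
{"linear":[-0.0000,-0.0007,-0.0037],"delta_rot":[-2.29,-0.01,0.01],"fingers":0.005},
{"linear":[-0.0000,-0.0007,-0.0037],"delta_rot":[-2.29,-0.01,0.01],"fingers":0.005},
{"linear":[-0.0000,-0.0007,-0.0037],"delta_rot":[-2.29,-0.01,0.01],"fingers":0.005},
{"linear":[-0.0000,-0.0007,-0.0037],"delta_rot":[-2.29,-0.01,0.01],"fingers":0.005},
```

send_rows(plan=[{"linear": [0,-0.0012,-0.006],"delta_rot": [-3.7,0,0],"fingers": 0.005},{"linear": [0,-0.0012,-0.006],"delta_rot": [-3.7,0,0],"fingers": 0.005},{"linear": [0,-0.0012,-0.006],"delta_rot": [-3.7,0,0],"fingers": 0.005},{"linear": [0,-0.0012,-0.006],"delta_rot": [-3.7,0,0],"fingers": 0.005},{"linear": [0,-0.0006,-0.003],"delta_rot": [-1.85,0,0],"fingers": 0.005},{"linear": [0,0,0],"delta_rot": [0,0,0],"fingers": 0.005},{"linear": [0,0,0],"delta_rot": [0,0,0],"fingers": 0.005}])

```text
clock: 5.23
position: [0.4896, 0.0019, 0.1408]
ee_rot: [0.223, 0.679, 0.665, 0.217]
contact_force: [-1.1, -1.1, -2.6]
width: 0.0108
```

```bash
python3 arc.py .05 1
```

```text
5.2333 [0.48963791 0.0019141  0.1407659 ] [[0.023, 0.806, 0.591], [1.0, -0.018, -0.014], [-0.001, 0.591, -0.806]] 0.010795278039997776 [-1.14661124 -1.08727747 -2.58637876]
pivot in tool [ 0.00065367 -0.09360794  0.01576919] pitch 0.6325044062504799
grip [0.4961401  0.00175978 0.13189473] 0.6837631309021003 0.09370485669640152
grip [0.49909564 0.00168963 0.12786238] 0.6303841297359365 0.09358199126626314
{"linear":[0.0000,-0.0009,-0.0047],"delta_rot":[-2.87,-0.01,-0.01],"fingers":0.005},
```

send_rows(plan=[{"linear": [0,0,0],"delta_rot": [0,0,0],"fingers": 0.04},{"linear": [0,0,0],"delta_rot": [0,0,0],"fingers": 0.04},{"linear": [0,0,0],"delta_rot": [0,0,0],"fingers": 0.04},{"linear": [0,0,-0.02],"delta_rot": [0,0,0],"fingers": 0.04},{"linear": [0,0,-0.03],"delta_rot": [0,0,0],"fingers": 0.04},{"linear": [0,0,-0.03],"delta_rot": [0,0,0],"fingers": 0.04},{"linear": [0,0,-0.03],"delta_rot": [0,0,0],"fingers": 0.04},{"linear": [0,0,-0.02],"delta_rot": [0,0,0],"fingers": 0.04},{"linear": [0,0,0],"delta_rot": [0,0,0],"fingers": 0.04}])

```text
clock: 5.98
position: [0.4158, 0.003, 0.2516]
ee_rot: [0.221, 0.678, 0.667, 0.214]
contact_force: [-0.1, 0.5, 0.8]
width: 0.04
```

```bash
python3 - <<'E'
from h import *
p,Q=tcp();print(p,Q.round(3).tolist(),manip.get_state()["qpos"].round(2))
c=cam("wrist");im=save("wrist","w3.png");s=save("scene","s3.png")
print(yellow(im),yellow(s))
up=cv2.resize(s[130:250,200:340],(700,600),interpolation=cv2.INTER_CUBIC)
cv2.imwrite("pics/s3c.png",cv2.cvtColor(up,cv2.COLOR_RGB2BGR))
ys=[y for y in yellow(s) if 200<y[1][0]<320 and y[1][1]<240]
print([tri([ray("w",yellow(im)[0][1],c),ray("scene",y[1])]) for y in ys])
E
```

```text
[0.41581429 0.00303943 0.25155391] [[0.017, 0.811, 0.585], [1.0, -0.011, -0.014], [-0.005, 0.585, -0.811]] [-0.29 -0.25  2.22  0.28  0.58 -2.03]
[(730, [283.6, 189.7], [277, 164, 15, 53])] [(160, [246.5, 243.3], [236, 239, 22, 10]), (45, [273.8, 197.8], [268, 194, 12, 9]), (7, [286.9, 257.3], [286, 256, 3, 3])]
[(array([0.49325054, 0.00259476, 0.12625713]), [0.0009553261584209007, 0.0009553261584209289])]
```

View pics/s3c.png

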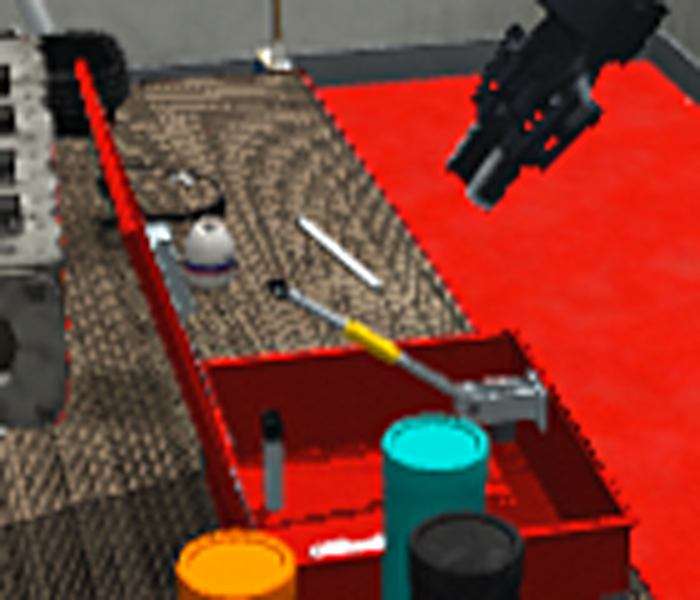

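View pics/w3.png

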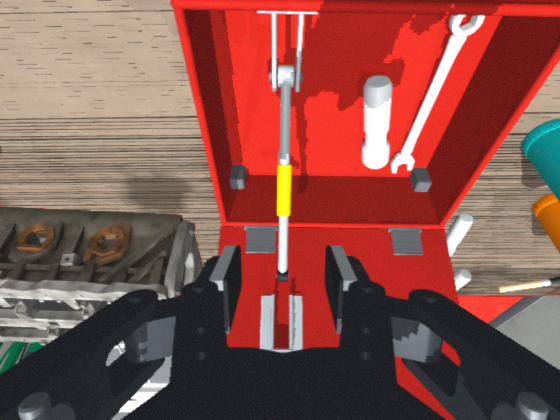

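The rod is raised: grip triangulated at (0.493, 0.003, 0.126), which is 0.65 rad. In the wrist view the tip at (283,275) lines up with the channel at (281,320). In the scene crop the lid's free-edge corners are at (80,65) and (125,225).

```bash
cat >> h.py <<'E'
def pose2(pitch,yaw=-0.03):
    """jaws along chest x (tool x ~ +x), tool y ~ -left; pitch>0 leans tool z forward"""
    f=np.array([np.cos(yaw),np.sin(yaw),0]);l=np.array([-np.sin(yaw),np.cos(yaw),0]);u=np.array([0,0,1.])
    z=np.sin(pitch)*f-np.cos(pitch)*u; y=-l; return np.c_[np.cross(y,z),y,z]
E
python3 - <<'E'
from m import *
S3=lambda p:(200+p[0]/5,130+p[1]/5)
for n,a,b in(("R",(570,184),(80,65)),("L",(212,28),(125,225))):
    print(n,tri([ray("top",T(a),ct),ray("scene",S3(b),cs)]),proj("scene",pl(T(a),.31),cs),S3(b))
p,Q=tcp();print(p)
rows([((.46,.02,.36),pose2(.47)),((.62,.05,.42),pose2(0))],.05,[1,1])
print()
Rd=R.from_matrix(Q.T@pose2(0)).as_rotvec();print(np.degrees(Rd))
W=[]
N=16
for i in range(1,N+1):
    W.append((p+(np.array([.67,.055,.42])-p)*i/N+np.array([0,0,.05*np.sin(np.pi*i/N)]),Q@R.from_rotvec(Rd*i/N).as_matrix()))
rows(W,.045,[1]*N)
E
```

```text
R (array([ 0.66828839, -0.07934048,  0.30739412]), [0.0028187177069371023, 0.002818717706937145]) [214.49000329 141.93179488] (216.0, 143.0)
L (array([0.67776146, 0.18574376, 0.31235627]), [2.3599525080399654e-05, 2.3599525080301087e-05]) [224.7552835  175.86281865] (225.0, 175.0)
[0.41607348 0.00321589 0.24879524]
{"linear":[0.0172,0.1003,-0.0650],"delta_rot":[6.67,-7.01,90.52],"fingers":0.05},
{"linear":[0.1690,-0.0348,0.0185],"delta_rot":[0.00,-26.93,-0.00],"fingers":0.05},

[ 27.91508759 -27.97875434  87.57381455]
{"linear":[0.0034,0.0248,-0.0074],"delta_rot":[1.74,-1.75,5.47],"fingers":0.045},
{"linear":[0.0055,0.0239,-0.0080],"delta_rot":[1.74,-1.75,5.47],"fingers":0.045},
{"linear":[0.0075,0.0226,-0.0083],"delta_rot":[1.74,-1.75,5.47],"fingers":0.045},
{"linear":[0.0092,0.0210,-0.0083],"delta_rot":[1.74,-1.75,5.47],"fingers":0.045},
{"linear":[0.0108,0.0192,-0.0080],"delta_rot":[1.74,-1.75,5.47],"fingers":0.045},
{"linear":[0.0121,0.0171,-0.0075],"delta_rot":[1.74,-1.75,5.47],"fingers":0.045},
{"linear":[0.0132,0.0150,-0.0068],"delta_rot":[1.74,-1.75,5.47],"fingers":0.045},
{"linear":[0.0141,0.0128,-0.0059],"delta_rot":[1.74,-1.75,5.47],"fingers":0.045},
{"linear":[0.0149,0.0106,-0.0049],"delta_rot":[1.74,-1.75,5.47],"fingers":0.045},
{"linear":[0.0154,0.0085,-0.0038],"delta_rot":[1.74,-1.75,5.47],"fingers":0.045},
{"linear":[0.0158,0.0065,-0.0028],"delta_rot":[1.74,-1.75,5.47],"fingers":0.045},
{"linear":[0.0161,0.0046,-0.0019],"delta_rot":[1.74,-1.75,5.47],"fingers":0.045},
{"linear":[0.0162,0.0028,-0.0012],"delta_rot":[1.74,-1.75,5.47],"fingers":0.045},
{"linear":[0.0163,0.0010,-0.0007],"delta_rot":[1.74,-1.75,5.47],"fingers":0.045},
{"linear":[0.0162,-0.0006,-0.0005],"delta_rot":[1.74,-1.75,5.47],"fingers":0.045},
{"linear":[0.0161,-0.0022,-0.0005],"delta_rot":[1.74,-1.75,5.47],"fingers":0.045},
```

send_rows(plan=[{"linear": [0,0.022,-0.03],"delta_rot": [0,0,0],"fingers": 0.045},{"linear": [0,0.022,-0.03],"delta_rot": [0,0,0],"fingers": 0.045},{"linear": [0,0.022,-0.03],"delta_rot": [1.8,-1.8,5.5],"fingers": 0.045},{"linear": [0,0.015,-0.02],"delta_rot": [1.8,-1.8,5.5],"fingers": 0.045},{"linear": [0,0,0],"delta_rot": [1.8,-1.8,5.5],"fingers": 0.045},{"linear": [0,0,0],"delta_rot": [1.8,-1.8,5.5],"fingers": 0.045},{"linear": [0,0,0],"delta_rot": [1.8,-1.8,5.5],"fingers": 0.045},{"linear": [0,0,0],"delta_rot": [1.8,-1.8,5.5],"fingers": 0.045},{"linear": [0,0,0],"delta_rot": [1.8,-1.8,5.5],"fingers": 0.045},{"linear": [0,0,0],"delta_rot": [1.8,-1.8,5.5],"fingers": 0.045},{"linear": [0,0,0],"delta_rot": [1.8,-1.8,5.5],"fingers": 0.045},{"linear": [0,0,0],"delta_rot": [1.8,-1.8,5.5],"fingers": 0.045}])

```text
clock: 7.08
position: [0.4224, 0.0071, 0.3577]
ee_rot: [0.077, 0.961, 0.258, 0.06]
contact_force: [-0.3, -0.6, -0.8]
width: 0.045
```

```bash
cat > go.py <<'E'
from h import *
import sys
x,y,z,pt,N=map(float,sys.argv[1:6])
p,Q=tcp();s=manip.get_state();print(s["clock"],p.round(4),Q.round(3).tolist(),s["qpos"].round(2),s["contact_force"].round(1))
rows([((x,y,z),pose2(pt))],.045,[int(N)])
E
python3 go.py .67 .055 .42 0 9
```

```text
7.0833 [0.4224 0.0071 0.3577] [[0.86, 0.487, 0.155], [0.505, -0.855, -0.118], [0.075, 0.179, -0.981]] [-0.06 -0.08  1.69 -0.11  1.38 -0.57] [-0.3 -0.6 -0.8]
{"linear":[0.0269,0.0101,-0.0032],"delta_rot":[0.99,-0.78,3.52],"fingers":0.045},
{"linear":[0.0274,0.0084,-0.0037],"delta_rot":[0.99,-0.78,3.52],"fingers":0.045},
{"linear":[0.0278,0.0066,-0.0042],"delta_rot":[0.99,-0.78,3.52],"fingers":0.045},
{"linear":[0.0281,0.0048,-0.0047],"delta_rot":[0.99,-0.78,3.52],"fingers":0.045},
{"linear":[0.0282,0.0030,-0.0051],"delta_rot":[0.99,-0.78,3.52],"fingers":0.045},
{"linear":[0.0283,0.0012,-0.0056],"delta_rot":[0.99,-0.78,3.52],"fingers":0.045},
{"linear":[0.0282,-0.0007,-0.0060],"delta_rot":[0.99,-0.78,3.52],"fingers":0.045},
{"linear":[0.0281,-0.0025,-0.0063],"delta_rot":[0.99,-0.78,3.52],"fingers":0.045},
{"linear":[0.0278,-0.0043,-0.0066],"delta_rot":[0.99,-0.78,3.52],"fingers":0.045},
```

send_rows(plan=[{"linear": [0.01,0.008,-0.025],"delta_rot": [1,-0.8,3.5],"fingers": 0.045},{"linear": [0.02,0.008,-0.025],"delta_rot": [1,-0.8,3.5],"fingers": 0.045},{"linear": [0.028,0.0066,-0.02],"delta_rot": [1,-0.8,3.5],"fingers": 0.045},{"linear": [0.028,0.005,-0.005],"delta_rot": [1,-0.8,3.5],"fingers": 0.045},{"linear": [0.028,0.003,-0.004],"delta_rot": [1,-0.8,3.5],"fingers": 0.045},{"linear": [0.028,0.001,-0.004],"delta_rot": [1,-0.8,3.5],"fingers": 0.045},{"linear": [0.028,-0.0007,-0.004],"delta_rot": [1,-0.8,3.5],"fingers": 0.045},{"linear": [0.028,-0.0025,-0.004],"delta_rot": [1,-0.8,3.5],"fingers": 0.045},{"linear": [0.028,-0.0043,-0.004],"delta_rot": [1,-0.8,3.5],"fingers": 0.045},{"linear": [0.01,-0.002,0],"delta_rot": [0,0,0],"fingers": 0.045},{"linear": [0,0,0],"delta_rot": [0,0,0],"fingers": 0.045}])

```text
clock: 8.0
position: [0.6767, 0.0563, 0.4283]
ee_rot: [-0.005, 0.999, -0.026, -0.029]
contact_force: [0.4, -0.5, -0.6]
width: 0.0454
```

```bash
python3 go.py .676 .055 .36 0 4; python3 - <<'E'
from h import *
im=save("wrist","w4.png")
E
```

```text
8.0 [0.6767 0.0563 0.4283] [[0.997, -0.053, -0.057], [-0.053, -0.999, 0.011], [-0.058, -0.008, -0.998]] [-0.02  0.45  0.83  0.01  1.92  0.03] [ 0.4 -0.5 -0.6]
{"linear":[0.0008,0.0005,0.0170],"delta_rot":[-0.12,0.82,-0.33],"fingers":0.045},
{"linear":[0.0006,0.0004,0.0171],"delta_rot":[-0.12,0.82,-0.33],"fingers":0.045},
{"linear":[0.0003,0.0004,0.0171],"delta_rot":[-0.12,0.82,-0.33],"fingers":0.045},
{"linear":[0.0001,0.0004,0.0171],"delta_rot":[-0.12,0.82,-0.33],"fingers":0.045},
```

View pics/w4.png

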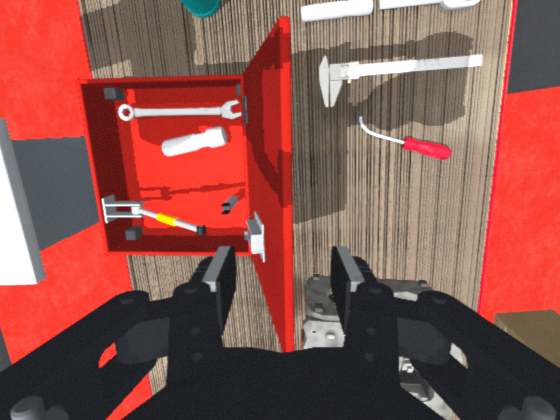

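The wrist view shows the lid edge as a thin line at column ~290, centred between the fingers (225–345), with the rod raised at (170,218) near the channel. Next I straddle the edge.

send_rows(plan=[{"linear": [0,0,0.015],"delta_rot": [0,0,0],"fingers": 0.045},{"linear": [0,0,0.02],"delta_rot": [0,0,0],"fingers": 0.045},{"linear": [0,0,0.02],"delta_rot": [0,0,0],"fingers": 0.045},{"linear": [0,0,0.02],"delta_rot": [0,0,0],"fingers": 0.045},{"linear": [0,0,0.02],"delta_rot": [0,0,0],"fingers": 0.045},{"linear": [0,0,0.02],"delta_rot": [0,0,0],"fingers": 0.045},{"linear": [0,0,0.01],"delta_rot": [0,0,0],"fingers": 0.045},{"linear": [0,0,0],"delta_rot": [0,0,0],"fingers": 0.045}])

```text
clock: 8.72
position: [0.6614, 0.059, 0.288]
ee_rot: [-0.003, 0.999, -0.024, -0.038]
contact_force: [-0.3, 0.2, -0.7]
width: 0.0451
```

```bash
python3 go.py .60 .055 .31 0 5
```

```text
8.7167 [0.6614 0.059  0.288 ] [[0.996, -0.048, -0.075], [-0.048, -0.999, 0.009], [-0.076, -0.005, -0.997]] [-0.02  0.44  1.18  0.01  1.6   0.03] [-0.3  0.2 -0.7]
{"linear":[-0.0125,0.0014,-0.0035],"delta_rot":[-0.06,0.87,-0.21],"fingers":0.045},
{"linear":[-0.0125,0.0013,-0.0037],"delta_rot":[-0.06,0.87,-0.21],"fingers":0.045},
{"linear":[-0.0124,0.0013,-0.0038],"delta_rot":[-0.06,0.87,-0.21],"fingers":0.045},
{"linear":[-0.0124,0.0012,-0.0040],"delta_rot":[-0.06,0.87,-0.21],"fingers":0.045},
{"linear":[-0.0123,0.0012,-0.0042],"delta_rot":[-0.06,0.87,-0.21],"fingers":0.045},
```

```bash
cat > lid.py <<'E'
from h import *
import sys
ph=float(sys.argv[1]);N=int(sys.argv[2])
p,Q=tcp();s=manip.get_state();cur=np.arctan2(Q[0,2],-Q[2,2])
print(s["clock"],p.round(4),"pitch",cur,"phi pos",np.arctan2(.607-p[0],p[2]-.082),s["qpos"].round(2),s["contact_force"].round(1))
c0=np.arctan2(.607-p[0],p[2]-.082)
W=[]
for i in range(1,N+1):
    a=c0+(ph-c0)*i/N; b=cur+(ph-cur)*i/N
    W.append((np.array([.607-.224*np.sin(a),.056,.082+.224*np.cos(a)]),pose2(b)))
rows(W,.045,[1]*N)
E
python3 lid.py .15 9
```

```text
8.7167 [0.6614 0.059  0.288 ] pitch -0.07534079818388607 phi pos -0.2579908072086895 [-0.02  0.44  1.18  0.01  1.6   0.03] [-0.3  0.2 -0.7]
{"linear":[-0.0079,0.0033,-0.0124],"delta_rot":[-0.34,1.45,-1.04],"fingers":0.045},
{"linear":[-0.0101,0.0003,-0.0014],"delta_rot":[-0.00,1.43,0.00],"fingers":0.045},
{"linear":[-0.0101,0.0003,-0.0012],"delta_rot":[0.00,1.43,-0.00],"fingers":0.045},
{"linear":[-0.0101,0.0003,-0.0010],"delta_rot":[-0.00,1.43,-0.00],"fingers":0.045},
{"linear":[-0.0101,0.0003,-0.0008],"delta_rot":[-0.00,1.43,0.00],"fingers":0.045},
{"linear":[-0.0101,0.0003,-0.0006],"delta_rot":[-0.00,1.43,-0.00],"fingers":0.045},
{"linear":[-0.0101,0.0003,-0.0004],"delta_rot":[0.00,1.43,0.00],"fingers":0.045},
{"linear":[-0.0101,0.0003,-0.0002],"delta_rot":[-0.00,1.43,-0.00],"fingers":0.045},
{"linear":[-0.0101,0.0003,0.0000],"delta_rot":[0.00,1.43,0.00],"fingers":0.045},
```

send_rows(plan=[{"linear": [-0.008,0.003,-0.012],"delta_rot": [0,1.4,-1],"fingers": 0.045},{"linear": [-0.01,0,-0.0014],"delta_rot": [0,1.4,0],"fingers": 0.045},{"linear": [-0.01,0,-0.0012],"delta_rot": [0,1.4,0],"fingers": 0.045},{"linear": [-0.01,0,-0.001],"delta_rot": [0,1.4,0],"fingers": 0.045},{"linear": [-0.01,0,-0.0008],"delta_rot": [0,1.4,0],"fingers": 0.045},{"linear": [-0.01,0,-0.0006],"delta_rot": [0,1.4,0],"fingers": 0.045},{"linear": [-0.01,0,-0.0004],"delta_rot": [0,1.4,0],"fingers": 0.045},{"linear": [-0.01,0,-0.0002],"delta_rot": [0,1.4,0],"fingers": 0.045}])

```text
clock: 9.38
position: [0.5809, 0.0586, 0.3044]
ee_rot: [-0.001, 0.998, -0.014, 0.065]
contact_force: [0.2, -0.0, -0.5]
width: 0.0453
```

```bash
python3 lid.py .35 10
```

```text
9.3833 [0.5809 0.0586 0.3044] pitch 0.12985534973346455 phi pos 0.11694771900183856 [-0.02  0.2   1.5   0.    1.31  0.01] [ 0.2 -0.  -0.5]
{"linear":[-0.0051,0.0027,-0.0001],"delta_rot":[-0.27,1.27,0.12],"fingers":0.045},
{"linear":[-0.0052,0.0002,0.0000],"delta_rot":[-0.00,1.26,-0.00],"fingers":0.045},
{"linear":[-0.0052,0.0002,0.0000],"delta_rot":[0.00,1.26,0.00],"fingers":0.045},
{"linear":[-0.0052,0.0002,0.0000],"delta_rot":[0.00,1.26,0.00],"fingers":0.045},
{"linear":[-0.0052,0.0002,0.0000],"delta_rot":[-0.00,1.26,-0.00],"fingers":0.045},
{"linear":[-0.0052,0.0002,0.0000],"delta_rot":[-0.00,1.26,-0.00],"fingers":0.045},
{"linear":[-0.0052,0.0002,0.0000],"delta_rot":[0.00,1.26,0.00],"fingers":0.045},
{"linear":[-0.0052,0.0001,0.0000],"delta_rot":[-0.00,1.26,0.00],"fingers":0.045},
{"linear":[-0.0052,0.0001,0.0000],"delta_rot":[0.00,1.26,-0.00],"fingers":0.045},
{"linear":[-0.0052,0.0001,0.0001],"delta_rot":[0.00,1.26,-0.00],"fingers":0.045},
```

send_rows(plan=[{"linear": [-0.005,0,0],"delta_rot": [0,1.3,0],"fingers": 0.045},{"linear": [-0.0052,0,0],"delta_rot": [0,1.3,0],"fingers": 0.045},{"linear": [-0.0052,0,0],"delta_rot": [0,1.3,0],"fingers": 0.045},{"linear": [-0.0052,0,0],"delta_rot": [0,1.3,0],"fingers": 0.045},{"linear": [-0.0052,0,0],"delta_rot": [0,1.3,0],"fingers": 0.045},{"linear": [-0.0052,0,0],"delta_rot": [0,1.3,0],"fingers": 0.045},{"linear": [-0.0052,0,0],"delta_rot": [0,1.3,0],"fingers": 0.045},{"linear": [0,0,0],"delta_rot": [0,0,0],"fingers": 0.045}])

```text
clock: 10.05
position: [0.5331, 0.0607, 0.3011]
ee_rot: [0.0, 0.989, -0.012, 0.148]
contact_force: [-1.4, 0.6, -1.3]
width: 0.0451
```

```bash
python3 lid.py .52 10; python3 - <<'E'
from h import *
s=save("scene","s5.png");w=save("wrist","w5.png")
up=cv2.resize(s[130:250,200:340],(560,480),interpolation=cv2.INTER_CUBIC)
cv2.imwrite("pics/s5c.png",cv2.cvtColor(up,cv2.COLOR_RGB2BGR))
E
```

```text
10.05 [0.5331 0.0607 0.3011] pitch 0.29611403747141607 phi pos 0.3250919913696269 [-0.02  0.05  1.71  0.    1.08  0.01] [-1.4  0.6 -1.3]
{"linear":[-0.0040,0.0048,0.0074],"delta_rot":[-0.25,1.28,0.33],"fingers":0.045},
{"linear":[-0.0044,0.0001,0.0002],"delta_rot":[-0.00,1.28,0.00],"fingers":0.045},
{"linear":[-0.0044,0.0001,0.0001],"delta_rot":[0.00,1.28,-0.00],"fingers":0.045},
{"linear":[-0.0044,0.0001,0.0001],"delta_rot":[-0.00,1.28,-0.00],"fingers":0.045},
{"linear":[-0.0044,0.0001,0.0001],"delta_rot":[-0.00,1.28,-0.00],"fingers":0.045},
{"linear":[-0.0044,0.0001,0.0001],"delta_rot":[-0.00,1.28,0.00],"fingers":0.045},
{"linear":[-0.0044,0.0001,0.0001],"delta_rot":[0.00,1.28,-0.00],"fingers":0.045},
{"linear":[-0.0044,0.0001,0.0001],"delta_rot":[0.00,1.28,-0.00],"fingers":0.045},
{"linear":[-0.0044,0.0001,0.0001],"delta_rot":[-0.00,1.28,-0.00],"fingers":0.045},
{"linear":[-0.0044,0.0001,0.0001],"delta_rot":[-0.00,1.28,0.00],"fingers":0.045},
```

View pics/s5c.png

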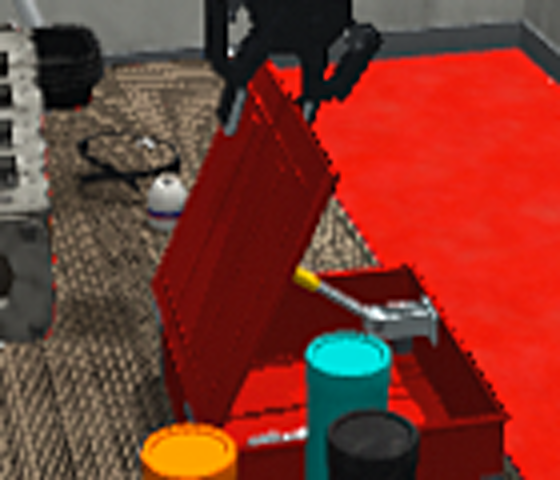

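The scene crop shows the lid past upright with its edge between the fingers at (265,100), and the rod going up to its inner face. I continue forward so that the lid's weight seats the roller.

send_rows(plan=[{"linear": [-0.004,0.001,0.004],"delta_rot": [0,1.3,0],"fingers": 0.045},{"linear": [-0.0044,0.001,0.003],"delta_rot": [0,1.3,0],"fingers": 0.045},{"linear": [-0.0044,0,0],"delta_rot": [0,1.3,0],"fingers": 0.045},{"linear": [-0.0044,0,0],"delta_rot": [0,1.3,0],"fingers": 0.045},{"linear": [-0.0044,0,0],"delta_rot": [0,1.3,0],"fingers": 0.045},{"linear": [-0.0044,0,0],"delta_rot": [0,1.3,0],"fingers": 0.045},{"linear": [-0.0044,0,0],"delta_rot": [0,1.3,0],"fingers": 0.045},{"linear": [0,0,0],"delta_rot": [0,0,0],"fingers": 0.045},{"linear": [0,0,0],"delta_rot": [0,0,0],"fingers": 0.045}])

```text
clock: 10.9
position: [0.5183, 0.0587, 0.2906]
ee_rot: [0.002, 0.972, -0.011, 0.236]
contact_force: [-0.0, 0.3, 1.0]
width: 0.0453
```

```bash
python3 lid.py .54 5;  python3 - <<'E'
from h import *
w=save("wrist","w6.png");t=save("top","t6.png");s=save("scene","s6.png")
a=np.hstack([cv2.resize(s[130:250,200:340],(400,343)),cv2.resize(t[180:300,270:410],(400,343))])
cv2.imwrite("pics/c6.png",cv2.cvtColor(a,cv2.COLOR_RGB2BGR))
E
```

```text
10.9 [0.5183 0.0587 0.2906] pitch 0.4766639265394019 phi pos 0.40225445318397496 [-0.02 -0.04  1.89  0.    0.82  0.  ] [-0.   0.3  1. ]
{"linear":[-0.0063,0.0028,0.0023],"delta_rot":[-0.28,0.72,0.31],"fingers":0.045},
{"linear":[-0.0062,0.0002,-0.0003],"delta_rot":[-0.00,0.73,0.00],"fingers":0.045},
{"linear":[-0.0062,0.0002,-0.0002],"delta_rot":[-0.00,0.73,-0.00],"fingers":0.045},
{"linear":[-0.0062,0.0002,-0.0001],"delta_rot":[0.00,0.73,0.00],"fingers":0.045},
{"linear":[-0.0062,0.0002,-0.0000],"delta_rot":[-0.00,0.73,-0.00],"fingers":0.045},
```

View pics/c6.png

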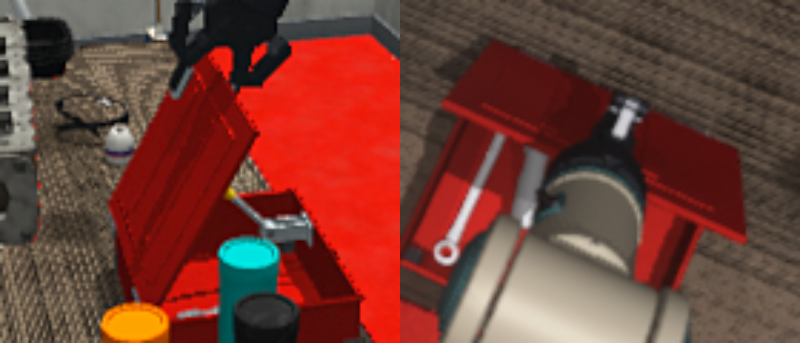

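The lid is further forward and still between the fingers, with the rod entering the channel. I keep lowering it.

send_rows(plan=[{"linear": [-0.006,0,0.001],"delta_rot": [0,0.8,0],"fingers": 0.045},{"linear": [-0.006,0,0],"delta_rot": [0,0.8,0],"fingers": 0.045},{"linear": [-0.006,0,0],"delta_rot": [0,0.8,0],"fingers": 0.045},{"linear": [-0.005,0,0],"delta_rot": [0,0,0],"fingers": 0.045},{"linear": [0,0,0],"delta_rot": [0,0,0],"fingers": 0.045},{"linear": [0,0,0],"delta_rot": [0,0,0],"fingers": 0.045}])

```text
clock: 11.55
position: [0.5029, 0.0588, 0.2803]
ee_rot: [0.002, 0.966, -0.012, 0.258]
contact_force: [0.2, -0.3, -0.2]
width: 0.0449
```

```bash
python3 lid.py .54 5;  python3 - <<'E'
from h import *
s=save("scene","s7.png");w=save("wrist","w7.png")
a=np.hstack([cv2.resize(s[130:250,200:340],(400,343),interpolation=cv2.INTER_CUBIC),cv2.resize(w,(400,343))])
cv2.imwrite("pics/c7.png",cv2.cvtColor(a,cv2.COLOR_RGB2BGR))
ct=cam("scene")
for lid in(.65,.70,.77,.82):
    f=lid-.28;e=np.array([.607-.238*np.sin(f),0,.082+.238*np.cos(f)]);print(lid,[proj("scene",e+[0.004*(y>0),y,0],ct).round(1).tolist() for y in(.186,-.079)])
for r in(.65,.75,.82):
    print(r,proj("scene",[.4235+.09*np.cos(r),.003,.0727+.09*np.sin(r)],ct).round(1))
print(yellow(s[:235]))
E
```

```text
11.55 [0.5029 0.0588 0.2803] pitch 0.5219456014022189 phi pos 0.4834955384088259 [-0.02 -0.08  1.97  0.    0.73  0.  ] [ 0.2 -0.3 -0.2]
{"linear":[-0.0025,0.0029,-0.0001],"delta_rot":[-0.28,0.20,0.28],"fingers":0.045},
{"linear":[-0.0025,0.0001,-0.0001],"delta_rot":[0.00,0.21,0.00],"fingers":0.045},
{"linear":[-0.0025,0.0001,-0.0000],"delta_rot":[0.00,0.21,-0.00],"fingers":0.045},
{"linear":[-0.0025,0.0001,-0.0000],"delta_rot":[0.00,0.21,0.00],"fingers":0.045},
{"linear":[-0.0025,0.0001,-0.0000],"delta_rot":[-0.00,0.21,-0.00],"fingers":0.045},
0.65 [[279.9, 172.3], [259.6, 140.1]]
0.7 [[283.6, 173.4], [262.9, 141.2]]
0.77 [[288.7, 175.3], [267.2, 142.9]]
0.82 [[292.1, 176.8], [270.2, 144.3]]
0.65 [273.1 197.5]
0.75 [274.8 195.5]
0.82 [276.1 194.2]
[(10, [280.1, 197.1], [279, 195, 3, 5]), (1, [252.0, 48.0], [252, 48, 1, 1]), (1, [251.0, 24.0], [251, 24, 1, 1])]
```

View pics/c7.png

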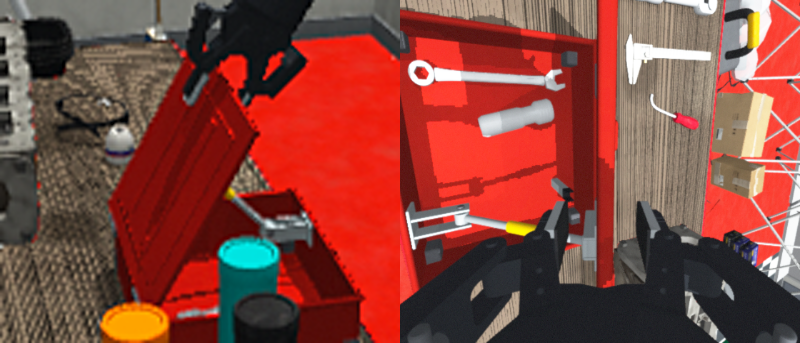

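The lid's near corner is at about (290,176) in scene pixels, matching a lid angle of ~0.77. It did not move between the last two steps while the fingers carried no load, so the rod is holding it. Next I open wider and back straight off.

send_rows(plan=[{"linear": [0,0,0],"delta_rot": [0,0,0],"fingers": 0.065},{"linear": [0,0,0],"delta_rot": [0,0,0],"fingers": 0.065},{"linear": [0,0,-0.008],"delta_rot": [0,0,0],"fingers": 0.065},{"linear": [0,0,-0.015],"delta_rot": [0,0,0],"fingers": 0.065},{"linear": [0,0,-0.02],"delta_rot": [0,0,0],"fingers": 0.065},{"linear": [0,0,-0.025],"delta_rot": [0,0,0],"fingers": 0.065},{"linear": [0,0,-0.025],"delta_rot": [0,0,0],"fingers": 0.065},{"linear": [0,0,-0.025],"delta_rot": [0,0,0],"fingers": 0.065},{"linear": [0,0,-0.02],"delta_rot": [0,0,0],"fingers": 0.065},{"linear": [0,0,0],"delta_rot": [0,0,0],"fingers": 0.065}])

```text
clock: 12.48
position: [0.4319, 0.0601, 0.4088]
ee_rot: [0.002, 0.966, -0.012, 0.258]
contact_force: [0.8, -0.4, 1.0]
width: 0.065
```

```bash
python3 - <<'E'
from h import *
p,Q=tcp();print(p,manip.get_state()["contact_force"])
c=cam("wrist");w=save("wrist","w8.png");s=save("scene","s8.png")
print(yellow(w),yellow(s[:235]))
for r in(.6,.7,.82,.9):
    print(r,[proj("w",[.4235+L*np.cos(r),.003-.03*(L-.09),.0727+L*np.sin(r)],c).round(1).tolist() for L in(0,.068,.09,.112,.168)])
cv2.imwrite("pics/w8c.png",cv2.cvtColor(w,cv2.COLOR_RGB2BGR))
E
```

```text
[0.43188762 0.06010939 0.40878452] [ 0.77789547 -0.42425436  0.95208536]
[(480, [461.9, 48.8], [455, 30, 15, 39]), (294, [210.4, 223.7], [194, 218, 35, 12]), (5, [477.8, 296.8], [477, 295, 2, 4])] [(10, [280.1, 197.1], [279, 195, 3, 5]), (1, [252.0, 50.0], [252, 50, 1, 1]), (1, [252.0, 48.0], [252, 48, 1, 1])]
0.6 [[150.7, 216.1], [201.2, 217.8], [217.8, 218.4], [234.5, 218.9], [277.7, 220.3]]
0.7 [[150.7, 216.1], [199.3, 219.4], [215.5, 220.5], [232.1, 221.6], [275.7, 224.5]]
0.82 [[150.7, 216.1], [196.2, 221.4], [211.8, 223.2], [227.9, 225.0], [271.3, 230.0]]
0.9 [[150.7, 216.1], [193.6, 222.7], [208.7, 225.0], [224.3, 227.3], [267.0, 233.8]]
```

View pics/w8c.png

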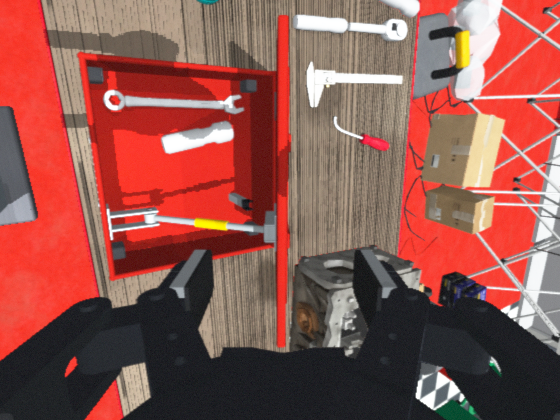

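The grip centroid (210.4,223.7) matches the prediction for a rod angle of 0.82 rad (211.8,223.2). The roller is inside the channel at the end by (270,230), and the lid stands free with the gripper clear. I check the cartridge and then hand in.

```bash
python3 - <<'E'
from h import *
s=save("scene","s9.png");a=cv2.cvtColor(cv2.imread("pics/s8.png"),cv2.COLOR_BGR2RGB)
print([(np.round(r["extent"]).tolist(),round(r["p"],2)) for r in manip.find_in("cartridge_mid","scene")[:6]])
d=np.abs(s[130:350,200:340].astype(int)-a[130:350,200:340]).max(2);print("changed px since s8",(d>40).sum(),yellow(s[:235])[0])
print(manip.get_state()["clock"],manip.sign_off())
E
```

```text
[([236.0, 234.0, 257.0, 325.0], 0.76), ([299.0, 254.0, 324.0, 344.0], 0.66), ([273.0, 213.0, 296.0, 259.0], 0.66), ([280.0, 236.0, 305.0, 319.0], 0.58), ([256.0, 261.0, 282.0, 352.0], 0.56)]
changed px since s8 6 (11, [280.3, 197.1], [279, 195, 4, 5])
the job is handed in; nothing more can be done
12.6833 None
```

The lid is now held open by the prop rod alone, and I handed the job in at 12.7 s of the 48 s allowed.

I pinched the yellow grip, swung the rod out of its clip to about 0.65 rad and let go. Then I straddled the lid's free edge with open fingers, led the lid past upright and lowered it onto the roller. I backed the gripper straight off, about 0.1 m clear of the lid.

Last checks:
- **Rod:** after I let go, the grip in the wrist view is about 1.5 px from where 0.82 rad (seated) would put it. The rod's end disappears into the channel, so I infer the roller is at the closed end from the angles and did not see it directly.
- **Lid:** its near corner was about 2 px from where 0.77 rad would put it. The lid had stopped moving before I withdrew. Two scene pictures taken after backing off were practically identical.
- **Cartridge:** the black cartridge and its look-alikes are still standing. The black one's box in the scene picture shifted by only about 1 to 4 px from the start.
- **Forces:** the highest tool force I read was about 3 N. I only read it at the ends of moves.

No check failed. The arm lagged some commanded moves by about 10 mm, so I re-measured its position as I went.

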